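# Lay a casting mould down against the knock-out stops

## Task

With the fingers only pushing, tip the dark grey mould over so that it falls along the wooden board towards the tray, then push it along the board as it lies until its mouth end sits square against both red stop blocks, with the mouth facing the gap between them. Never lift or carry the mould; leave the red-brown spare mould standing and everything else where it is.

Things in the scene. Friction and masses are not known exactly. Their poses are not given: they have to be found in the camera images.
- board: knock-out station fixed to the bench: pale wooden board 360 mm (its x) by 180 mm (y), flat top 25 mm above the bench. Origin: centre of the board's underside, on the bench; +x runs along the board towards the tray. Beyond the board's end lies an open aluminium tray, x = 185 to 315 mm, 150 mm wide, 30 mm high, with two small castings fixed in it
- stop_mid (a point): point on the board's top, on its centre line, in the plane of the near faces of the two red stop blocks (board x = +155 mm; axes as the board). Each block is 20 mm thick along x, 35 mm tall above the board, and reaches from 16 to 66 mm to one side of the centre line: a 32 mm gap between them
- mould: the dark grey casting mould with bright straps, a closed rigid block 54 mm (its x) by 70 mm (its y) by 120 mm (its z, upright at the start), 0.5 to 0.95 kg. It stands loose on the board near the end away from the tray, its 54 mm depth roughly along the board. Origin at the centre of its foot (underside); its z axis runs from foot to mouth. Nothing guides it sideways: once lying it may need straightening. It begins to fall when leant about 24 degrees
- mould_center (a point): centre of the dark mould, half-way up (axes as the mould)
- mould_mouth (a point): centre of the mould's mouth face, a flush brass ring 32 mm across round a black hole on the end opposite the foot, 120 mm from the foot
- spare_mould: spare mould: same size and shape as the dark one but red-brown with dark straps, standing upright on the bench beside the board; origin at the centre of its underside; leave it standing
- hammer: hammer 240 mm long lying on the bench on the other side of the board; leave alone
- brush: brush 200 mm long lying on the bench to the robot's left; leave alone
- flux_jar: jar 64 mm across, 85 mm high, on the bench to the left or right; leave alone
- mug: blue mug 76 mm across, 85 mm high, on the bench to the left or right; leave alone
- ladle: pouring ladle about 270 mm long lying on the bench to the right; leave alone
Mind the look-alikes: they are no part of the job. Of the things that look like the spare_mould, take the one that is farthest to the robot's right at the start. Leave any green look-alike of the mould alone.

How it is judged:
By the outcome, as a careful person would: the job done as asked, in the order asked, and still so for the second after the job is handed in, with the robot touching nothing.
It also fails if it takes over 61 s, if anything falls off the work surface, if the arm or the gripper's body presses on something with over 40 N, if the wrist force passes 120 N, or if a joint passes its speed limit or range.

## Robot

A 7-joint arm with a two-finger parallel gripper is mounted at the origin on the work surface. World frame = base frame: x ahead of the robot, y to its left, z up, the work surface at z = 0. Lengths are in m, angles in rad, forces in N, time in s.
With the tool pointing down it reaches from about 0.4 to 0.85 m from the base axis. Payload 10.4 kg.
Tool frame: the origin (TCP) lies at the very end of the fingers, on their centre line; the grasp point (between the pads) lies 19 mm behind it (manip.pinch_z is the distance from the TCP to the grasp point, in m); z points along the fingers, y is the line along which they close (so a half turn about z gives the same grasp; the last joint's range is limited). The gripper opens to 85 mm and grips with 20 to 120 N. Pads are 22 mm wide; open, the fingers measure 114 mm over their backs; the gripper's body (76 mm by 85 mm) begins 54 mm behind the grasp point. The pads swing forward as they close: fully open they stand 13 mm farther back than shut.
Start: joints at [1.182, 0.332, -0.065, 1.46, 0.022, 1.35, -0.088], TCP at [0.224, -0.584, 0.231] pointing down, gripper open.
Joint ranges: [-2.6, 2.6], [-0.5, 2.12], [-1.47, 1.34], [0.16, 2.42], [-1.27, 4.41], [0.06, 2.06], [-2.6, 2.6]. Speed limits (rad/s): [2.22, 2.22, 2.79, 2.79, 3.14, 3.14, 3.14].

## Interface

Orientations are given as a unit quaternion [x, y, z, w].
In Python, from workcell import manip gives the robot as it stands. The module is installed in compiled form; this text tells all that it offers.
- The arm moves only by the shell command python3 -m creep 'ROWS' [OPENING] [FORCE]. ROWS is a JSON object of lists of equal length, an entry for each row: "slide": the shift along the tool's x, y, z in m, a list of three; "twist": the turn about the tool's z in degrees. A call has 1 to 8 rows; each row shifts and turns the commanded pose from where the row before left it, along the tool's axes as they then stand; what a row does not reach is not made up. A row lasts 1/8 s, in which the tool goes at most 62.5 mm and 10.7 degrees, less where a joint would pass 70% of its speed; a pose out of reach is approached as far as the arm can. A call with a gripper value outside its range is refused whole. OPENING is the opening in per cent of the stroke, from 0 (shut) to 100 (fully open), set as the call begins (- or left out, the last holds). The fingers move at their own pace and stop on an object; FORCE is the grip in N (left out, the last holds). Time passes only in rows, so rows that do not move let the fingers close. It gives the time, the measured TCP pose, the force, the opening and the grip force at its end, in the units of the state.
- manip.get_obs(): the state, without advancing time (a new reading comes with each control period).
- manip.camera(name): name is "side" or "top" or "wrist"; returns (picture, depth): 400x640x3 uint8, blue, green, red; 400x640 float32, m along the optical axis (not along the pixel's ray), 0 where there is no reading.
- manip.camera_params(name): a dict with "intrinsics" (3x3 intrinsics, pixels), "R" (3x3) and "t" (3): a world point X has camera coordinates R X + t. Camera axes: x right, y down, z forward; pixel columns grow to the right and rows downward; lengths in m; the calibration is good to about 2 mm. A picture is of the moment at which its call begins: read the wrist's pose just before it. camera_params takes no time and is no camera call; for the wrist camera it gives the pose at the moment of the call.
- manip.hand_in(): hands the job in; it is judged then, once.
The state is a dict: "clock": time; "joint_pos": joint angles; "joint_velocities": joint speeds; "tau": joint torques, N m; "position": TCP position; "ee_rot": TCP orientation; "ft_force": force on the tool from outside, world axes, zero at the start; "torque": the same for the moment, N m; "grip_width": opening from 0.0 (shut) to 1.0 (fully open); "grasp_force": force on a finger pad.
Only numpy, scipy, OpenCV 4.12 (cv2) and the standard library are available. Lean on these libraries where they do the work, as an engineer would, in place of code of your own. Each camera call takes 0.05 s, during which the arm holds its last target. There are 200 camera calls.

## Working session

There is one attempt and no reset: what is moved stays moved. The work goes in short steps, Python scripts to look and compute and a shell command to move; the robot and the scene stay as the last step left them, time stands still between calls to the robot, and variables do not carry over. Pictures are saved under pics/ and viewed, at most 10 in all, crops included, and the job is handed in when it is done.

```bash
mkdir -p pics; cat > h.py <<'E'
import numpy as np,cv2
from workcell import manip
def snap(n,f):
    p=manip.camera_params(n);im,d=manip.camera(n);cv2.imwrite('pics/'+f+'.png',im);np.savez('pics/'+f,d=d,K=p['intrinsics'],R=p['R'],t=p['t'],im=im)
def pt(f,u,v,z=None):
    q=np.load('pics/'+f+'.npz');r=np.linalg.inv(q['K'])@[u,v,1];R,t=q['R'],q['t']
    c=-R.T@t;w=R.T@r
    if z is not None: return c+w*(z-c[2])/w[2]
    w_=np.median(q['d'][v-1:v+2,u-1:u+2]);return c+w*w_
E
python3 - <<'E'
from h import *
snap('top','t0');snap('side','s0')
o=manip.get_obs();print(o['position'],o['ee_rot'],o['clock'])
print(manip.camera_params('top'))
E
```

```text
[ 0.22341367 -0.5833507   0.23058426] [ 9.83323779e-01  1.81862385e-01 -1.43029255e-04 -6.30537010e-04] 0.1
{'intrinsics': array([[406.05220355,   0.        , 318.66379039],
       [  0.        , 406.05220355, 198.27127665],
       [  0.        ,   0.        ,   1.        ]]), 'R': array([[ 0.00179361, -0.99999689, -0.00173476],
       [-0.99137295, -0.00155078, -0.13106209],
       [ 0.13105899,  0.00195487, -0.99137264]]), 't': array([0.00776859, 0.57836535, 1.50309851])}
```

View pics/t0.png

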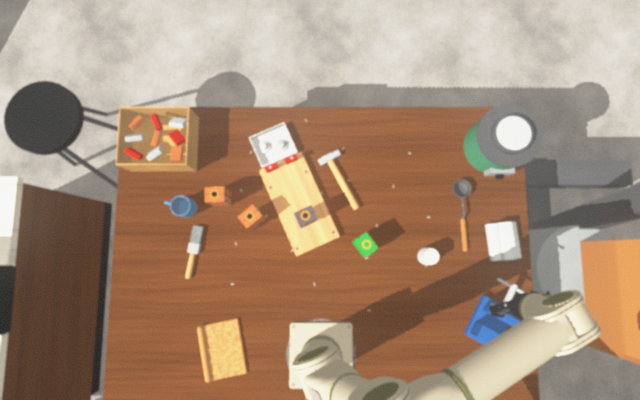

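View pics/s0.png

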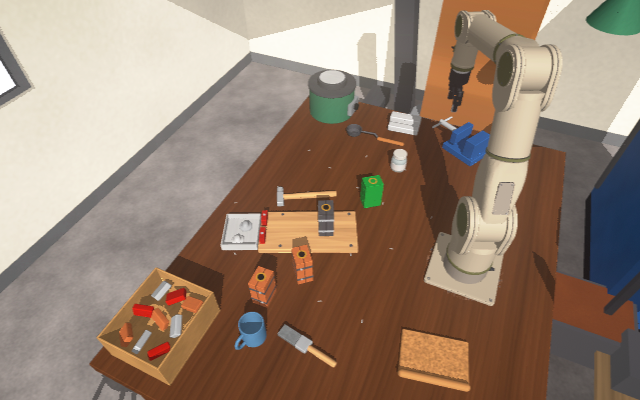

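Top view: the dark mould is at about (305,216) on the board. Look-alikes are the red-brown blocks at (250,216), which is the spare because it is rightmost, and (215,195), plus the green one at (365,244). The red stops are at about (282,165). I'll check with a close crop.

```bash
python3 - <<'E'
from h import *
im=cv2.imread('pics/t0.png')[140:260,235:385]
cv2.imwrite('pics/t0c.png',cv2.resize(im,None,fx=5,fy=5,interpolation=cv2.INTER_CUBIC))
E
```

```text
(no output)
```

View pics/t0c.png

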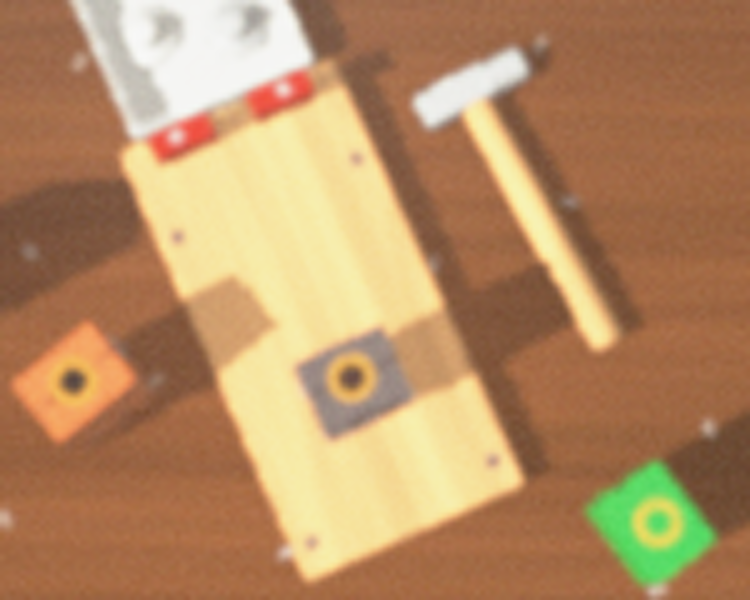

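The crop shows the dark mould's mouth at crop (350,377), with its top corners at (298,367), (383,330), (412,400) and (333,438). The red stop faces run from about (160,160) to (310,100). The spare at (72,380) and the green block at (657,523) sit clear of the board.

```bash
python3 - <<'E'
from h import *
f=lambda x,y,z:pt('t0',(x+.5)/5-.5+235,(y+.5)/5-.5+140,z)
B=[f(*p,.025) for p in [(308,580),(523,485),(345,75),(125,155)]]
M=[f(*p,.145) for p in [(298,367),(383,330),(412,400),(333,438)]]
m=f(350,377,.145);c=np.mean(B,0)
for b in B+M:print(b.round(4))
ax=(B[3]+B[2]-B[0]-B[1])/2;print('L',np.linalg.norm(ax),np.linalg.norm(B[0]-B[1]));yaw=np.arctan2(ax[1],ax[0])
S=[f(*p,.025) for p in [(312,543),(492,461),(357,158),(178,237)]];a2=(S[3]+S[2]-S[0]-S[1])/2
print('yaw',np.degrees(yaw),np.degrees(np.arctan2(a2[1],a2[0])),'c',c,np.mean(S,0))
def tob(p):
  d=p-c;return np.array([np.cos(yaw)*d[0]+np.sin(yaw)*d[1],-np.sin(yaw)*d[0]+np.cos(yaw)*d[1]])
print('mouth',m,tob(m),tob(np.mean(M,0)))
e=M[0]+M[3]-M[1]-M[2];print('mould y dir',np.degrees(np.arctan2(e[1],e[0]))-90)
e=M[0]+M[1]-M[3]-M[2];print('mould x dir',np.degrees(np.arctan2(e[1],e[0])))
print([ (n,tob(f(*p,z))) for n,p,z in [('spare',(72,380),.12),('green',(657,523),.12),('stopL',(160,162),.025),('stopR',(312,100),.06)]])
print(manip.get_obs()['clock'])
E
```

```text
[0.3626 0.0928 0.025 ]
[ 0.434  -0.0691  0.025 ]
[0.7511 0.0676 0.025 ]
[0.6876 0.2372 0.025 ]
[0.5119 0.0944 0.145 ]
[0.5381 0.0348 0.145 ]
[0.4888 0.0142 0.145 ]
[0.4621 0.0694 0.145 ]
L 0.3504000942767298 0.17698198482291647
yaw 23.645389712198522 24.09352237022218 c [0.5588219  0.08210145 0.025     ] [0.53782096 0.07430943 0.025     ]
mouth [0.50489356 0.05780022 0.145     ] [-0.05914741 -0.00063173] [-0.06527315 -0.00297159]
mould y dir 24.76841895600643
mould x dir 24.649830047501318
[('spare', array([0.02069748, 0.18226691])), ('green', array([-0.23873747, -0.15889748])), ('stopL', array([0.16423394, 0.06772733])), ('stopR', array([ 0.15409965, -0.0577037 ]))]
0.1
```

```bash
python3 -m creep '{"slide":[[0.04,-0.035,0],[0.04,-0.035,0],[0.04,-0.035,0],[0.04,-0.035,0],[0.04,-0.035,0],[0.04,-0.035,0],[0.04,-0.035,0],[0.04,-0.035,0]],"twist":[0,0,0,0,0,0,0,0]}' 40
python3 -m creep '{"slide":[[0.024,-0.05,0],[0.024,-0.05,0],[0.024,-0.05,0],[0.024,-0.05,0],[0,0,0],[0,0,0]],"twist":[0,0,0,0,-3,0]}'
python3 - <<'E'
from h import *
o=manip.get_obs();q=o['ee_rot'];print(o['position'],2*np.degrees(np.arctan2(q[1],q[0])),o['ft_force'],o['clock'])
snap('wrist','w1');snap('top','t1')
E
```

```text
clock: 1.1
position: [0.4226, -0.206, 0.2312]
ee_rot: [0.983, 0.182, -0.0, 0.0]
ft_force: [0.5, -0.1, -1.2]
grip_width: 0.401
grasp_force: 0.0
clock: 1.85
position: [0.4402, 0.0136, 0.2311]
ee_rot: [0.978, 0.208, -0.0, 0.0]
ft_force: [0.3, -0.7, -0.1]
grip_width: 0.399
grasp_force: 0.0
[0.4401596  0.0135734  0.23109921] 23.990403740119373 [ 0.29996734 -0.67764588 -0.14539304] 1.85
```

View pics/w1.png

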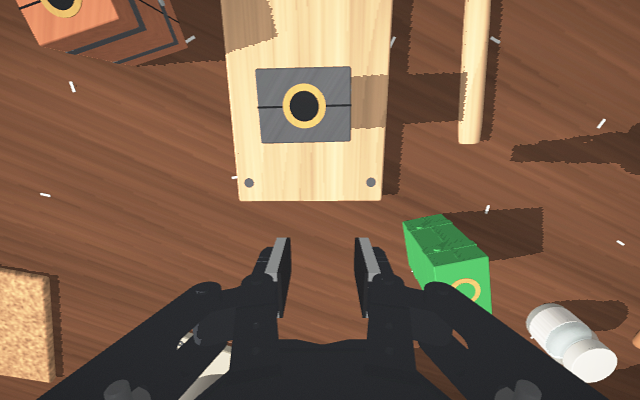

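The wrist view shows the mould top corners at (256,69), (350,66), (351,141) and (261,143), with the mouth at (304,106). The board's near edge runs (240,201)–(382,199), its side edges reach (222,0) and (391,0), and the fingers are near (320,240).

```bash
python3 - <<'E'
from h import *
f=lambda u,v,z:pt('w1',u,v,z)
B=[f(*p,.025) for p in [(240,201),(382,199),(391,0),(222,0)]]
for b in B:print(b.round(4), end=' ')
for a,b in((0,3),(1,2)):
  e=B[b]-B[a];print('edge',np.degrees(np.arctan2(e[1],e[0])))
e=B[0]-B[1];print(np.degrees(np.arctan2(e[1],e[0]))-90,np.linalg.norm(e))
M=[f(*p,.145) for p in [(256,69),(350,66),(351,141),(261,143)]];m=f(304,106,.145)
e=M[0]+M[3]-M[1]-M[2];print('my',np.degrees(np.arctan2(e[1],e[0]))-90)
e=M[0]+M[1]-M[3]-M[2];print('mx',np.degrees(np.arctan2(e[1],e[0])))
y=np.radians(23.9);X=np.array([np.cos(y),np.sin(y),0]);Y=np.array([-X[1],X[0],0])
n=(B[0]+B[1])/2;tcp=manip.get_obs()['position']
for k,p in dict(mouth=m,mc=np.mean(M,0),tcp=tcp).items():print(k,p,((p-n)@X-.18).round(4),((p-n)@Y).round(4))
print('near mid',n)
E
```

```text
[0.3619 0.0916 0.025 ] [ 0.437  -0.0706  0.025 ] [0.6332 0.021  0.025 ] [0.5621 0.181  0.025 ] edge 24.057977845146077
edge 25.004226789577107
24.83796910379212 0.1787066510033543
my 25.447297117831653
mx 25.379482349041307
mouth [0.50302034 0.0559346  0.145     ] -0.0669 -0.0004
mc [0.50310517 0.05556719 0.145     ] -0.067 -0.0008
tcp [0.44022117 0.01271746 0.23110474] -0.1418 -0.0145
near mid [0.39945444 0.01052186 0.025     ]
```

```bash
python3 -m creep '{"slide":[[0,-0.0135,0.036],[0,0,0.036],[0,0,0.034],[0.015,0,0],[0.015,0,0],[0,0,0]],"twist":[-0.4,0,0,0,0,0]}'
python3 -m creep '{"slide":[[0.006,0,0],[0.006,0,0],[0.006,0,0],[0.006,0,0],[0.006,0,0],[0,0,0]],"twist":[0,0,0,0,0,0]}'
python3 - <<'E'
from h import *
snap('side','s2');im=cv2.imread('pics/s2.png')[150:300,200:400]
cv2.imwrite('pics/s2c.png',cv2.resize(im,None,fx=3,fy=3,interpolation=cv2.INTER_CUBIC))
E
```

```text
clock: 2.7
position: [0.4643, 0.039, 0.1267]
ee_rot: [0.977, 0.211, 0.001, -0.0]
ft_force: [-0.4, 0.9, -0.2]
grip_width: 0.397
grasp_force: 0.0
clock: 3.45
position: [0.4899, 0.0508, 0.1252]
ee_rot: [0.977, 0.211, 0.0, -0.0]
ft_force: [-0.9, 0.3, -0.0]
grip_width: 0.397
grasp_force: 0.2
```

View pics/s2c.png

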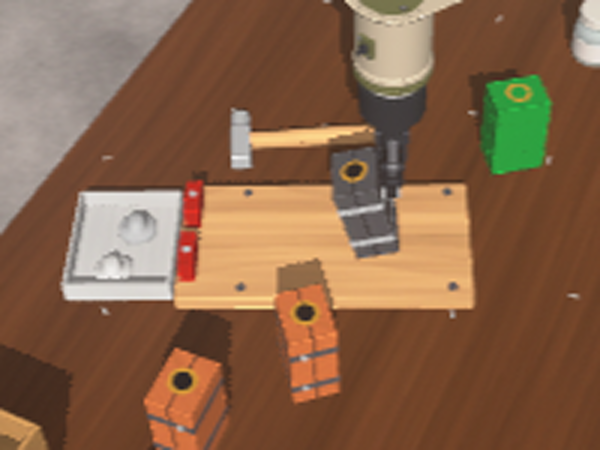

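The mould at crop (360,200) is leaning towards the tray, with the fingers behind it near its top. I'll keep pushing.

```bash
python3 -m creep '{"slide":[[0.006,0,0],[0.006,0,0],[0.006,0,0],[0.006,0,0],[0.004,0,0],[0,0,0],[0,0,0],[0,0,0]],"twist":[0,0,0,0,0,0,0,0]}'
python3 - <<'E'
from h import *
snap('wrist','w3')
E
```

```text
clock: 4.5
position: [0.5149, 0.0619, 0.1253]
ee_rot: [0.978, 0.211, -0.0, 0.0]
ft_force: [-0.8, 0.3, -0.6]
grip_width: 0.4
grasp_force: 0.0
```

View pics/w3.png

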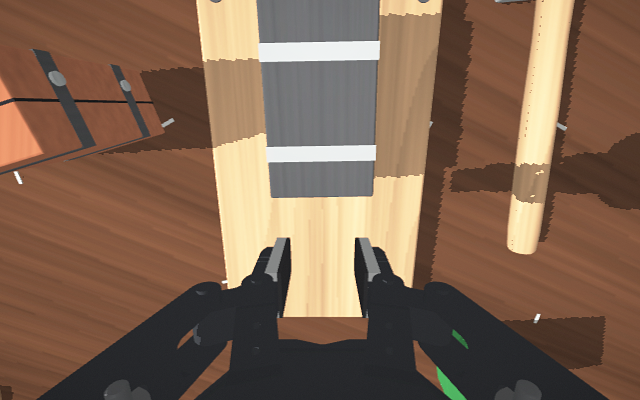

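The mould lies flat on the board with its foot edge at (271,197)–(373,195) and its sides running up to (257,0) and (381,0). The mouth points towards the tray.

```bash
python3 - <<'E'
from h import *
f=lambda u,v,z:pt('w3',u,v,z)
def a(p,q):
  e=q-p;return np.degrees(np.arctan2(e[1],e[0])).round(2)
b=[f(227,275,.025),f(196,0,.025),f(413,285,.025),f(441,0,.025)]
m=[f(271,197,.079),f(257,0,.079),f(373,195,.079),f(381,0,.079)]
print('board',a(b[0],b[1]),a(b[2],b[3]),'mould',a(m[0],m[1]),a(m[2],m[3]),a(m[2],m[0])-90,np.linalg.norm(m[2]-m[0]))
y=np.radians(24.4);X=np.array([np.cos(y),np.sin(y),0]);Y=np.array([-X[1],X[0],0])
n=np.array([.3994,.0105,0]);t=manip.get_obs()['position']
for p in b+m+[t]:print(((p-n)@X-.18).round(4),((p-n)@Y).round(4))
E
```

```text
board 24.45 24.77 mould 25.24 25.06 25.519999999999996 0.06934234335970303
-0.1327 0.0895
0.0944 0.0896
-0.1439 -0.0889
0.0942 -0.0874
-0.0379 0.0334
0.0781 0.0351
-0.0366 -0.0359
0.0781 -0.0346
-0.0535 -0.0009
```

```bash
python3 -m creep '{"slide":[[-0.025,0,0],[0,0,0.03],[0,0,0.03],[0,0,0.02],[0.012,0,0],[0.012,0,0],[0,0,0]],"twist":[-0.2,0,0,0,0,0,0]}'
python3 -m creep '{"slide":[[0.006,0,0],[0.006,0,0],[0.006,0,0],[0.006,0,0],[0.006,0,0],[0.006,0,0],[0.006,0,0],[0.004,0,0]],"twist":[0,0,0,0,0,0,0,0]}'
python3 -m creep '{"slide":[[0.005,0,0],[0.005,0,0],[0.005,0,0],[0.004,0,0],[0,0,0]],"twist":[0,0,0,0,0]}'
python3 - <<'E'
from h import *
snap('wrist','w4');snap('top','t4')
im=cv2.imread('pics/t4.png')[140:260,235:385]
a=cv2.resize(im,None,fx=4,fy=4,interpolation=cv2.INTER_CUBIC)[:, :600]
b=cv2.imread('pics/w4.png')[:250];b=cv2.resize(b,(600,234))
cv2.imwrite('pics/c4.png',np.vstack([a[:360],b]))
E
```

```text
clock: 5.42
position: [0.5158, 0.0626, 0.0464]
ee_rot: [0.977, 0.213, 0.001, -0.0]
ft_force: [-0.3, 0.9, -0.7]
grip_width: 0.403
grasp_force: 0.0
clock: 6.42
position: [0.5553, 0.0801, 0.0454]
ee_rot: [0.977, 0.212, -0.001, 0.001]
ft_force: [-7.3, -2.8, 6.9]
grip_width: 0.398
grasp_force: 4.0
clock: 7.05
position: [0.5731, 0.0882, 0.0454]
ee_rot: [0.977, 0.212, -0.0, 0.0]
ft_force: [-3.0, -0.9, 3.0]
grip_width: 0.403
grasp_force: 1.9
```

View pics/c4.png

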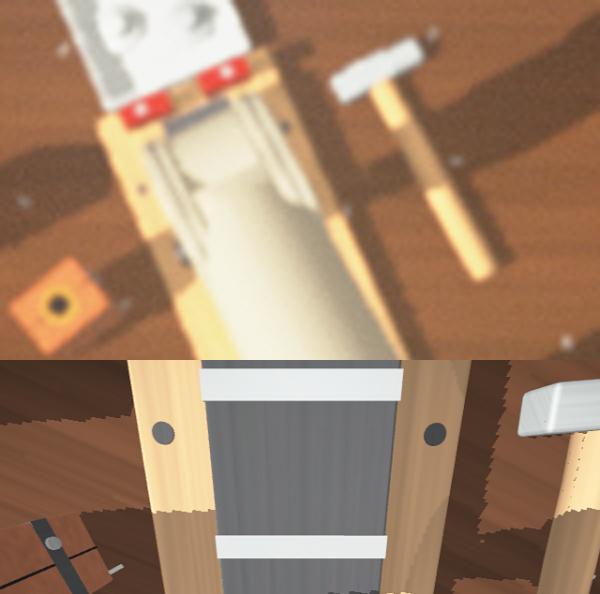

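The mould's mouth end, the dark strip at crop (195,120), is straight and just short of the red blocks, about 14 mm off. I'll creep on slowly and watch the force.

```bash
python3 -m creep '{"slide":[[0.003,0,0],[0.003,0,0],[0.003,0,0],[0.002,0,0],[0,0,0]],"twist":[0,0,0,0,0]}'
for i in 1; do python3 -m creep '{"slide":[[0.001,0,0],[0.001,0,0],[0,0,0]],"twist":[0,0,0]}'; done
```

```text
clock: 7.78
position: [0.5829, 0.093, 0.0453]
ee_rot: [0.977, 0.213, -0.0, 0.0]
ft_force: [-4.2, -1.9, 3.2]
grip_width: 0.401
grasp_force: 2.4
clock: 8.15
position: [0.5846, 0.0937, 0.0453]
ee_rot: [0.977, 0.213, -0.001, 0.0]
ft_force: [-5.4, -2.4, 4.5]
grip_width: 0.398
grasp_force: 3.0
```

```bash
python3 -m creep '{"slide":[[0.001,0,0],[0.001,0,0],[0,0,0]],"twist":[0,0,0]}'
python3 -m creep '{"slide":[[0.001,0,0],[0.001,0,0],[0,0,0]],"twist":[0,0,0]}'
```

```text
clock: 8.52
position: [0.585, 0.0939, 0.0453]
ee_rot: [0.977, 0.212, -0.002, 0.001]
ft_force: [-14.4, -5.5, 12.1]
grip_width: 0.396
grasp_force: 7.4
clock: 8.9
position: [0.585, 0.0939, 0.0452]
ee_rot: [0.977, 0.212, -0.004, 0.001]
ft_force: [-25.1, -9.6, 21.6]
grip_width: 0.399
grasp_force: 13.4
```

The force rises with no further motion, so the mould is on the stops. I'll withdraw along the board, rise and look.

```bash
python3 -m creep '{"slide":[[-0.004,0,0],[-0.02,0,0],[-0.03,0,0],[0,0,-0.05],[0,0,-0.06],[0,0,-0.06],[-0.02,0,-0.04],[0,0,0]],"twist":[0,0,0,0,0,0,0,0]}'
python3 - <<'E'
from h import *
snap('wrist','w5')
cv2.imwrite('pics/w5c.png',cv2.resize(cv2.imread('pics/w5.png')[0:250,140:500],None,fx=2.2,fy=2.2,interpolation=cv2.INTER_CUBIC))
E
```

```text
clock: 9.9
position: [0.5227, 0.0653, 0.2589]
ee_rot: [0.977, 0.213, 0.003, 0.001]
ft_force: [-0.1, -0.3, 0.2]
grip_width: 0.399
grasp_force: 0.0
```

View pics/w5c.png

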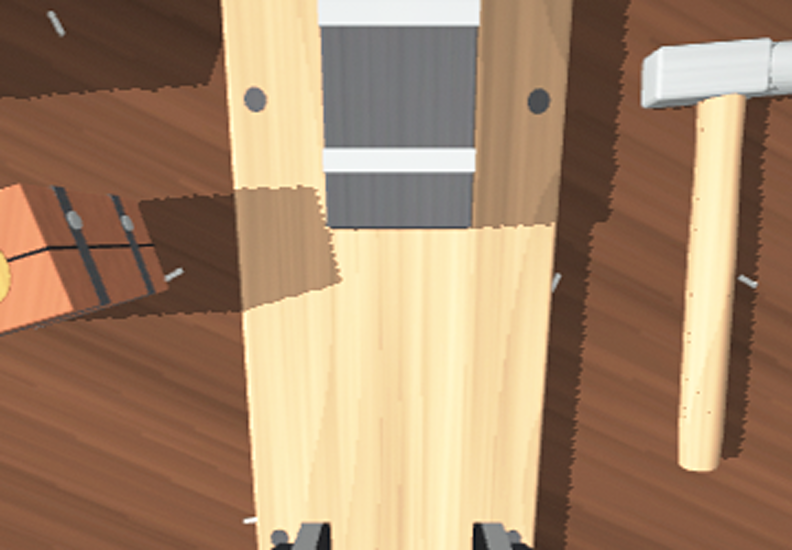

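The mould sits square and centred, with its foot edge level at crop (330–472,228). I'll move ahead to inspect the mouth end.

```bash
python3 -m creep '{"slide":[[0.04,0,0],[0.04,0,0],[0.04,0,0],[0,0,0],[0,0,0]],"twist":[0,0,0,0,0]}'
python3 - <<'E'
from h import *
snap('wrist','w6')
cv2.imwrite('pics/w6c.png',cv2.resize(cv2.imread('pics/w6.png')[0:250,140:500],None,fx=2.2,fy=2.2,interpolation=cv2.INTER_CUBIC))
E
```

```text
clock: 10.58
position: [0.63, 0.1151, 0.2539]
ee_rot: [0.977, 0.213, -0.001, -0.0]
ft_force: [-1.0, -1.3, 0.5]
grip_width: 0.398
grasp_force: 0.0
```

View pics/w6c.png

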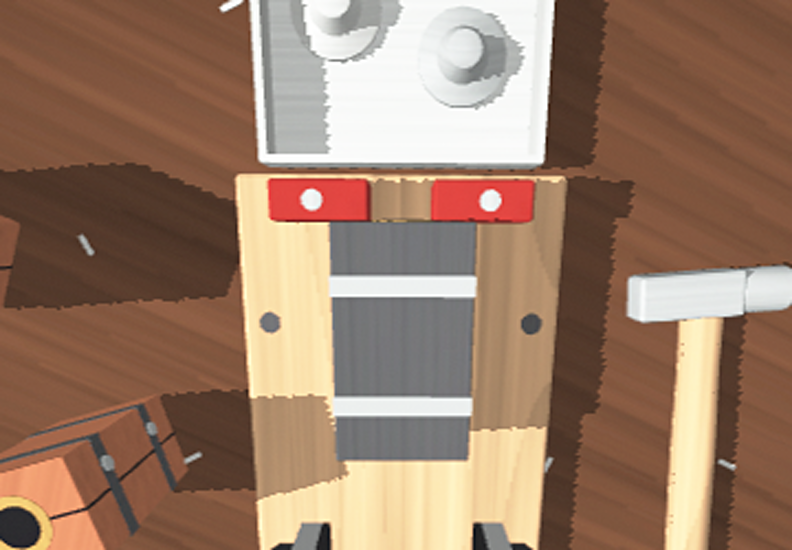

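The mouth end lies flush against both red blocks at crop y≈222. It is centred on the gap: the mould spans 331–477 and the gap 370–431. The gripper is clear.

```bash
python3 -c "
from workcell import manip
print(manip.hand_in())"
```

```text
the job is handed in; nothing more can be done
None
```

The dark mould was tipped towards the tray and pushed square against both red stop blocks with its mouth centred on the gap; nothing else was touched, and the job was handed in at about 11 s.

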